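Load the tacking jig: backing ring, then bushing, pressed home

ROBOT

A 6-joint arm with a two-finger parallel gripper is mounted at the origin on the work surface. World frame = base frame: x ahead of the robot, y to its left, z up, the work surface at z = 0. Lengths are in m, angles in rad, forces in N, time in s.
With the tool pointing down it reaches from about 0.15 to 0.775 m from the base axis. Payload 6.1 kg.
Tool frame: the origin (TCP) lies on the centre line of the jaws, within the pads' length; the fingertips stand 8 mm ahead of it and the grasp point (between the pads) lies 11 mm behind it (arm.tip_reach is the distance from the TCP to the fingertips, in m); z points along the fingers, y is the line along which they close (so a half turn about z gives the same grasp; the last joint's range is limited). The gripper opens to 85 mm and grips with 20 to 120 N. Pads are 22 mm wide; open, the fingers measure 114 mm over their backs; the gripper's body (76 mm by 85 mm) begins 54 mm behind the grasp point. The pads swing forward as they close: fully open they stand 13 mm farther back than shut.
Start: joints at [1.221, 0.126, -0.04, 1.405, 0, 1.571], TCP at [0.18, 0.493, 0.239] pointing down, gripper open.
Joint ranges: [-2.72, 2.72], [-0.95, 1.95], [-1.27, 1.35], [-1.78, 2.02], [-1.46, 1.47], [-3.14, 3.14]. Speed limits (rad/s): [2.39, 2.39, 3.01, 3.14, 3.14, 3.14].

INTERFACE

Orientations are given as a unit quaternion [x, y, z, w].
In Python, from station import arm, get_image, nets gives the robot as it stands.
- The arm moves only by the tool step_arm, never from a script. Its argument "rows" is one flat list of numbers, 5 for each row, row after row: the shift along the tool's x, y, z as a fraction of full scale, then the turn about the tool's z as a fraction of full scale, then the closure, from -1 (fully open) to 1 (shut). A call has 1 to 12 rows; each row shifts and turns the commanded pose from where the row before left it, along the tool's axes as they then stand; what a row does not reach is not made up. Full scale, the value 1, is 0.03 m for a shift and 180 degrees for a turn. A row lasts 1/8 s, in which the tool goes at most 62.5 mm and 10.7 degrees, less where a joint would pass 70% of its speed; a pose out of reach is approached as far as the arm can. A call with a number of a shift or a turn outside -1 to 1 is refused whole. A call with a gripper value outside its range is refused whole. The fingers move at their own pace and stop on an object; "squeeze" is the grip in N (left out, the last holds). Time passes only in rows, so rows that do not move let the fingers close. It gives the time, the measured TCP pose, the force, the opening and the grip force at its end, in the units of the state.
- arm.sense(): the state, without advancing time (a new reading comes with each control period).
- get_image(name): name is "scene" or "top" or "wrist"; returns a dict with "frame" (420x560x3 uint8, blue, green, red), "depth" (420x560 float32, m along the optical axis (not along the pixel's ray), 0 where there is no reading), "fx", "fy", "cx", "cy" (pixels), "world_to_cam" (4x4, takes a point from world to camera coordinates); the wrist camera has in their place "hand_eye" (4x4, takes a point from camera to tool coordinates, whose origin is the TCP and whose axes are the flange's). Camera axes: x right, y up, looking along -z (the intrinsics and any distortion apply to the point x, -y, -z); pixel columns grow to the right and rows downward; lengths in m; the calibration is good to about 2 mm. A picture is of the moment at which its call begins: read the wrist's pose just before it.
- arm.finish_job(): hands the job in; it is judged then, once.
Trained networks look in a picture, given as the dict that the camera call returned (one of the last four; its "shot" number tells which), for a name from the list of things; names that differ only in an ending like _2 or _b are one class to them, and where a whole thing is asked for, a point or a joint stands for the part that bears it (a point fixed in the world has none). Each returns a list of dicts, best first, with "confidence" (0 to 1); they miss things now and then, are a little off and sometimes report something else, mostly with a low value. They report only what shows in the picture. A call takes as long as a camera call.
- nets.find_in(picture, name): "xy" ([column, row] in pixels, amid what is visible of it).
- nets.silhouettes(picture, name): "mask" (420x560 bool, what is visible of it) and "xy" ([column, row] in pixels, amid what is visible of it).
The state is a dict: "time_s": time; "qpos": joint angles; "qvel": joint speeds; "effort": joint torques, N m; "tcp_pos": TCP position; "orientation": TCP orientation; "force": force on the tool from outside, world axes, zero at the start; "wrist_torque": the same for the moment, N m; "width": finger opening in m; "grip_force": force on a finger pad.
Only numpy, scipy, OpenCV 4.12 (cv2) and the standard library are available. Lean on these libraries where they do the work, as an engineer would, in place of code of your own. Each camera call takes 0.05 s, during which the arm holds its last target. There are 200 camera calls.

TASK

Load the tacking jig for the next weld: thread the brass backing ring down its locating post first, then the steel bushing on top of it, lowering them rather than letting them fall. The red seat that carries them slides stiffly on the post, so press the stack down until the seat is fully home on the base. Leave the blue spare collar where it lies.

Things in the scene. Friction and masses are not known exactly. Their poses are not given: they have to be found in the camera images.
- jig: tacking jig, fixed to the table: aluminium base plate 120 x 100 x 14 mm with an upright steel locating post, 20 mm in diameter, in its middle; the post's top is 85 mm above the table, its last 7 mm tapered to 8 mm in diameter. Origin: centre of the base plate's underside, on the post's axis, at table height; z up, x along the 120 mm side
- post_tip (a point): centre of the post's top end, 85 mm above the table, on the post's axis
- seat (a joint): travel of the red seat down the post, m: 0 = fully up (20 mm gap under it), 0.020 = fully home on the base plate. It stays where it is left; moving it takes about 8 N, more than the rings' weight
- seat_top (a point): centre of the top face of the red seat, a disc 60 mm in diameter and 8 mm thick that slides along the post; its top is 42 mm above the table when fully up, 22 mm when home
- backing_ring: brass ring, 52 mm outside diameter, 24 mm bore, 18 mm high, lying flat on the table. Origin: centre of its underside; z is its axis, up
- bushing: bright steel bushing, 44 mm outside diameter, 24 mm bore, 28 mm high, standing on the table. Origin: centre of its underside; z is its axis, up
- spare_collar: blue plastic collar, 50 mm outside diameter, 32 mm bore, 22 mm high, lying on the table; not part of this job. Origin: centre of its underside

How it is judged:
On the way:
1. first, the brass backing ring is threaded on the post and lies flat on the red seat (within 3 mm), with the seat at any height (z of backing_ring in the frame of seat_top between -0.003 and 0.003 m and horizontal distance between backing_ring and post_tip below 0.004 m and angle between backing_ring's own z axis and vertical below 0.1 rad), for 0.2 s.
At the end, for the whole second after the job is handed in: Both rings are round the post (centred on it within 4 mm) and level, at rest and released: the brass backing ring flat on the red seat and the steel bushing flat on the backing ring (each within 3 mm), and the seat is pressed fully home on the base plate (within 1.5 mm) (all of step 1 and z of bushing in the frame of backing_ring between 0.015 and 0.021 m and horizontal distance between bushing and post_tip below 0.004 m and angle between bushing's own z axis and vertical below 0.1 rad and value of joint seat above 0.0185 m and linear speed of each of backing_ring, bushing below 0.02 m/s); the robot touches nothing.
It fails at once if a ring is let fall down the post (it moves faster than 0.5 m/s while round the post: a drop of more than about 12 mm) ((linear speed of backing_ring above 0.5 m/s and horizontal distance between backing_ring and post_tip below 0.012 m and z of backing_ring in the frame of jig below 0.08 m) or (linear speed of bushing above 0.5 m/s and horizontal distance between bushing and post_tip below 0.012 m and z of bushing in the frame of jig below 0.08 m)).
It fails at once if the blue spare collar is moved by more than 30 mm (distance of spare_collar from where it was at the start of the episode above 0.03 m).
It also fails if it takes over 58 s, if anything falls off the work surface, if the arm or the gripper's body presses on something with over 40 N, if the wrist force passes 120 N, or if a joint passes its speed limit or range.

## Working session

There is one attempt and no reset: what is moved stays moved. The work goes in short steps, Python scripts to look and compute and a tool call to move; the robot and the scene stay as the last step left them, time stands still between calls to the robot, and variables do not carry over. Pictures are saved under pics/ and viewed, at most 10 in all, crops included, and the job is handed in when it is done.

Besides the shell and the picture viewer there is one more tool, called after ">>>" by a JSON object that holds its "method" and its "body", one argument or row to a line. step_arm: Moves the arm, as the interface text tells. Shift numbers are shares of 0.03 m and turn numbers shares of 180 degrees, none past 1 either way. Its arguments: {"type":"object","properties":{"rows":{"type":"array"},"squeeze":{"type":"number"}},"required":["rows"]}

```bash
ls; mkdir -p pics; cat > h.py <<'E'
import numpy as np, cv2
from station import arm, get_image, nets
def cloud(p, mask, T=None):
    v,u=np.nonzero(mask&(p["depth"]>0)); d=p["depth"][v,u]
    c=np.stack([(u-p["cx"])/p["fx"]*d, -(v-p["cy"])/p["fy"]*d, -d, np.ones_like(d)])
    M=np.linalg.inv(p["world_to_cam"]) if T is None else T
    return (M@c)[:3].T
def circ(P):
    A=np.c_[2*P[:,:2],np.ones(len(P))]; s=np.linalg.lstsq(A,(P[:,:2]**2).sum(1),rcond=None)[0]
    return s[:2], np.sqrt(s[2]+s[:2]@s[:2])
E
python3 - <<'E'
from h import *
s=arm.sense(); print({k:np.round(v,3) for k,v in s.items()}, arm.tip_reach)
for cam in ("top","scene"):
    p=get_image(cam); cv2.imwrite(f"pics/{cam}0.png",p["frame"])
    for n in ("backing_ring","bushing","spare_collar","jig","seat_top"):
        for r in nets.silhouettes(p,n)[:2]:
            P=cloud(p,r["mask"]); 
            if len(P)<10: print(cam,n,r["confidence"],"few");continue
            zt=np.percentile(P[:,2],97); Q=P[abs(P[:,2]-zt)<.004]
            ctr,_=cv2.minEnclosingCircle(Q[:,:2].astype(np.float32)*1000)
            print(cam,n,round(r["confidence"],2),np.round(r["xy"]),len(P),"ztop",zt.round(4),"enc",np.round(ctr,1),round(_,1),"med",np.median(Q,0).round(4), "bbox",Q.min(0).round(3),Q.max(0).round(3))
E
```

```text
pics
{'time_s': np.float64(0.0), 'qpos': array([ 1.221,  0.126, -0.041,  1.405,  0.   ,  1.571]), 'qvel': array([-0.001,  0.   ,  0.002,  0.   , -0.002, -0.   ]), 'effort': array([-1.0000e-03, -4.3591e+01,  3.5292e+01,  1.7000e-02, -0.0000e+00,
       -0.0000e+00]), 'tcp_pos': array([0.18 , 0.493, 0.239]), 'orientation': array([ 0.174,  0.985, -0.001, -0.   ]), 'force': array([ 0.69 , -0.306, -0.495]), 'wrist_torque': array([ 0.017, -0.008,  0.033]), 'grip_force': np.float64(0.0), 'width': np.float64(0.085)} 0.008
top backing_ring 0.56 [195. 232.] 264 ztop 0.0225 enc [475.9 243.8] 25.3 med [0.4729 0.2441 0.0204] bbox [0.451 0.219 0.019] [0.5   0.267 0.025]
top bushing 0.64 [156. 194.] 233 ztop 0.0322 enc [581.4 357.3] 21.7 med [0.5802 0.3574 0.0298] bbox [0.561 0.337 0.028] [0.602 0.377 0.035]
top spare_collar 0.77 [400. 240.] 209 ztop 0.0269 enc [ 457.4 -328. ] 24.4 med [ 0.4567 -0.3319  0.0246] bbox [ 0.435 -0.35   0.023] [ 0.481 -0.305  0.029]
top jig 0.89 [272. 188.] 1586 ztop 0.0724 enc [584.1  33.6] 5.8 med [0.5816 0.0349 0.0724] bbox [0.582 0.028 0.07 ] [0.587 0.039 0.073]
top
[... 443 characters left out ...]
4. 137.] 341 ztop 0.0302 enc [580.3 358.3] 22.2 med [0.5798 0.3575 0.028 ] bbox [0.56  0.336 0.026] [0.602 0.38  0.032]
scene bushing 0.72 [306. 238.] 2597 ztop 0.0738 enc [591.5  37.5] 9.8 med [0.5943 0.0308 0.0733] bbox [0.584 0.028 0.07 ] [0.599 0.047 0.077]
scene spare_collar 0.97 [128. 346.] 546 ztop 0.0256 enc [ 457.3 -329.1] 24.8 med [ 0.457  -0.3302  0.0235] bbox [ 0.433 -0.353  0.022] [ 0.481 -0.305  0.027]
scene jig 0.84 [308. 235.] 2545 ztop 0.075 enc [589.6  38.2] 10.0 med [0.5937 0.0322 0.0757] bbox [0.58  0.028 0.071] [0.599 0.047 0.079]
scene seat_top 0.97 [304. 229.] 483 ztop 0.0443 enc [589.7  37.6] 29.8 med [0.5949 0.0314 0.0422] bbox [0.56  0.008 0.04 ] [0.619 0.067 0.048]
```

View pics/scene0.png

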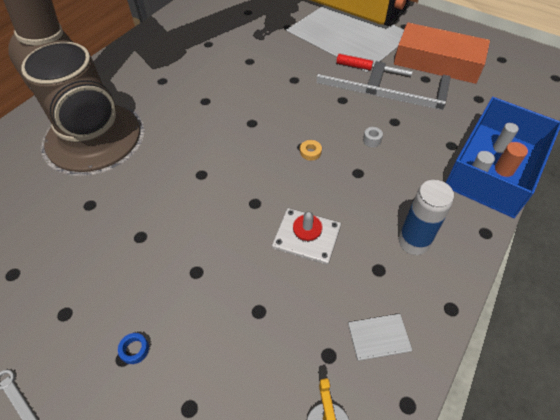

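View pics/top0.png

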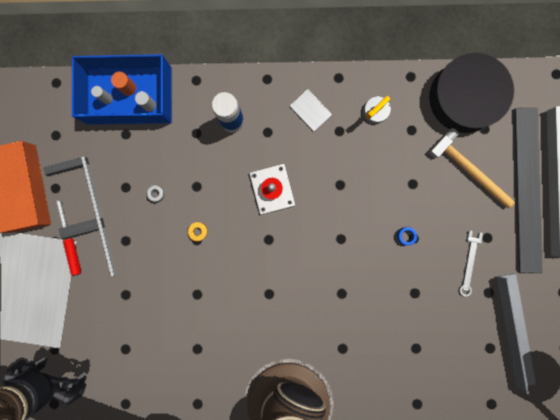

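The scene picture shows the brass ring at (312,149), bushing at (374,137), jig at (307,232) and blue collar at (133,348). The nets agree, so I'm moving over the ring.

>>> {"method": "step_arm", "body": {
  "rows": [-1,-0.37,0.22,0,-1,-1,-0.37,0.22,0,-1,-1,-0.37,0.22,0,-1,-1,-0.37,0.22,0,-1,-1,-0.37,0.22,0,-1,-1,-0.37,0.22,0,-1,-1,-0.37,0.22,0,-1,-1,-0.37,0.22,0,-1,-1,-0.37,0.22,0,-1,-1,-0.37,0.22,0,-1,-1,-0.37,0.22,0,-1,-1,-0.37,0.22,0,-1],
  "squeeze": 60
}}

```text
time_s: 2.1
tcp_pos: [0.4733, 0.2439, 0.16]
orientation: [0.174, 0.985, 0.0, 0.0]
force: [0.1, 0.1, 0.0]
width: 0.0854
grip_force: 0.0
```

```bash
cat >> h.py <<'E'
from scipy.spatial.transform import Rotation as R
def toolT(s):
    T=np.eye(4); T[:3,:3]=R.from_quat(s["orientation"]).as_matrix(); T[:3,3]=s["tcp_pos"]; return T
def plan(xyz):
    s=arm.sense(); T=toolT(s); d=T[:3,:3].T@(np.array(xyz)-T[:3,3])
    print("t",round(float(s["time_s"]),2),"tcp",T[:3,3].round(4),"zaxis",T[:3,2].round(3),"tool shift mm",(d*1000).round(1),"rows units",(d/.03).round(2),"w",round(float(s["width"]),4),"F",np.round(s["force"],1))
def wrist(names, png=None, h=None):
    s=arm.sense(); p=get_image("wrist"); T=toolT(s)@p["hand_eye"]
    if png: cv2.imwrite("pics/"+png,p["frame"])
    for n in names:
        for r in nets.silhouettes(p,n)[:1]:
            P=cloud(p,r["mask"],T)
            if len(P)<30: print(n,r["confidence"],"few");continue
            zt=np.percentile(P[:,2],90) if h is None else h; Q=P[abs(P[:,2]-zt)<.003]
            if len(Q)<10: print(n,"none at h",np.percentile(P[:,2],[5,50,95]));continue
            H=cv2.convexHull(Q[:,:2].astype(np.float32)*1000)[:,0]; c,rad=circ(H); e,er=cv2.minEnclosingCircle(H)
            print(n,round(r["confidence"],2),np.round(r["xy"]),len(P),"zt",zt.round(4),"hullfit",c.round(1),rad.round(1),"enc",np.round(e,1),round(er,1))
    return p,T
E
python3 - <<'E'
from h import *
plan([.475,.244,.16]); wrist(["backing_ring","bushing"],"w0.png")
E
```

```text
t 2.1 tcp [0.4733 0.2439 0.16  ] zaxis [ 0.  0. -1.] tool shift mm [-1.6  0.7 -0. ] rows units [-0.05  0.02 -0.  ] w 0.0854 F [0.1 0.1 0. ]
backing_ring 0.75 [286. 208.] 2697 zt 0.0194 hullfit [474.9 246. ] 25.5 enc [475.1 245.9] 25.9
bushing 0.82 [448. 267.] 2684 zt 0.0291 hullfit [580.7 359.6] 21.7 enc [581.1 359.7] 22.5
```

View pics/w0.png

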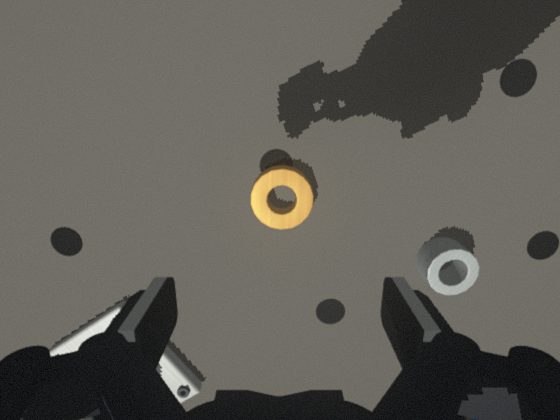

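The wrist view shows the ring at (282,198) between the open fingers and the bushing at (450,270). The ring measures (0.475, 0.245), with its top at 18–19 mm as expected, so I'm descending to grip it.

>>> {"method": "step_arm", "body": {
  "rows": [-0.04,0.05,0.8,0,-1,0,0,0.8,0,-1,0,0,0.8,0,-1,0,0,0.8,0,-1,0,0,0.8,0,-1,0,0,0.5,0,-1,0,0,0.3,0,-1,0,0,0.15,0,-1,0,0,0,0,1,0,0,0,0,1,0,0,0,0,1,0,0,0,0,1],
  "squeeze": 60
}}

```text
time_s: 3.75
tcp_pos: [0.4746, 0.2459, 0.013]
orientation: [0.174, 0.985, 0.001, 0.001]
force: [-1.7, -0.4, 6.6]
width: 0.0497
grip_force: 60.8
```

>>> {"method": "step_arm", "body": {
  "rows": [0,0,-0.3,0,1,0,0,-0.8,0,1,0,0,-1,0,1,0,0,-1,0,1,0,0,-1,0,1,0,0,0,0,1]
}}

```text
time_s: 4.5
tcp_pos: [0.4756, 0.2464, 0.1374]
orientation: [0.174, 0.985, 0.002, 0.002]
force: [0.8, -0.3, -0.7]
width: 0.0498
grip_force: 62.4
```

```bash
python3 - <<'E'
from h import *
plan([.59,.037,.16]); p,T=wrist(["backing_ring"],"w1.png")
r=nets.silhouettes(p,"backing_ring")[0]
P=cloud(p,r["mask"],p["hand_eye"]); print(np.percentile(P,[2,10,50,90,98],axis=0).round(4))
E
```

```text
t 4.5 tcp [0.4756 0.2464 0.1374] zaxis [ 0.005  0.002 -1.   ] tool shift mm [-179.4 -157.4  -22.5] rows units [-5.98 -5.25 -0.75] w 0.0498 F [ 0.8 -0.3 -0.7]
backing_ring 0.91 [282. 299.] 10466 zt 0.1435 hullfit [475.9 246.6] 25.6 enc [476.  246.6] 25.9
[[-0.0229 -0.0223 -0.0065]
 [-0.017  -0.0175 -0.006 ]
 [ 0.0028  0.0005 -0.0052]
 [ 0.0221  0.0182  0.0038]
 [ 0.0248  0.023   0.0096]]
```

View pics/w1.png

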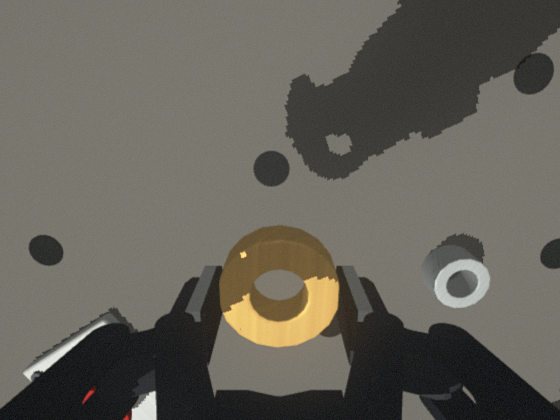

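The ring is held with its top 6 mm behind the TCP, its underside about 13 mm ahead, and it is centred on the TCP. Next I'm going to a viewpoint beside the jig.

>>> {"method": "step_arm", "body": {
  "rows": [-0.86,-0.52,-0.08,0,1,-0.86,-0.52,-0.08,0,1,-0.86,-0.52,-0.08,0,1,-0.86,-0.52,-0.08,0,1,-0.86,-0.52,-0.08,0,1,-0.86,-0.52,-0.08,0,1,-0.86,-0.52,-0.08,0,1,-0.86,-0.52,-0.08,0,1,-0.86,-0.52,-0.08,0,1,-0.86,-0.52,-0.08,0,1,0,0,0,0,1,0,0,0,0,1]
}}

```text
time_s: 6.15
tcp_pos: [0.6622, 0.0109, 0.157]
orientation: [0.174, 0.985, -0.0, -0.001]
force: [0.1, 0.0, -2.1]
width: 0.0495
grip_force: 62.4
```

```bash
python3 - <<'E'
from h import *
plan([.59,.037,.16]); p,T=wrist(["seat_top"],"w2.png",h=.042); wrist(["backing_ring"])
r=nets.silhouettes(p,"jig")[0]; P=cloud(p,r["mask"],T)
for z in (.05,.055,.06,.065,.07,.075,.08,.083):
    Q=P[abs(P[:,2]-z)<.0025]
    if len(Q)>5: print(z,len(Q),Q.min(0).round(4),Q.max(0).round(4),Q.mean(0).round(4))
E
```

```text
t 6.15 tcp [0.6622 0.0109 0.157 ] zaxis [-0.003  0.    -1.   ] tool shift mm [76.8 -0.2 -2.8] rows units [ 2.56 -0.01 -0.09] w 0.0495 F [ 0.1  0.  -2.1]Traceback (most recent call last):
  File "<stdin>", line 2, in <module>
  File "h.py", line 27, in wrist
    print(n,round(r["confidence"],2),np.round(r["xy"]),len(P),"zt",zt.round(4),"hullfit",c.round(1),rad.round(1),"enc",np.round(e,1),round(er,1))
                                                                   ^^^^^^^^
AttributeError: 'float' object has no attribute 'round'
```

View pics/w2.png

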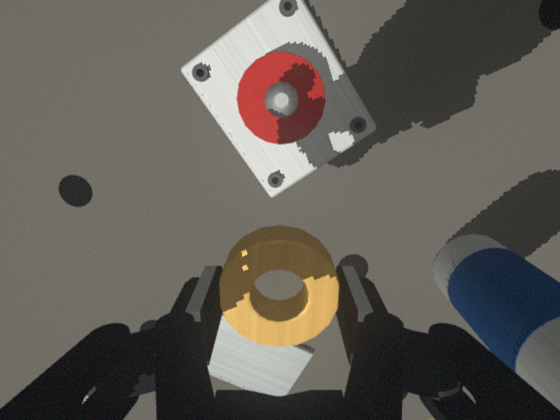

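The post tip shows at about (281,100), on the red seat, with the held ring at (279,285). I'm fixing the script's formatting bug and measuring.

```bash
sed -i 's/zt.round(4)/round(float(zt),4)/' h.py; python3 - <<'E'
from h import *
p,T=wrist(["seat_top"],h=.042); wrist(["backing_ring"])
r=nets.silhouettes(p,"jig")[0]; P=cloud(p,r["mask"],T)
for z in (.042,.05,.06,.07,.08,.085):
    Q=P[abs(P[:,2]-z)<.0025]
    if len(Q)>5: print(z,len(Q),Q.min(0).round(4),Q.max(0).round(4),Q.mean(0).round(4))
# tip by pixel: top disc of the post, bright, at known height .085
from numpy.linalg import inv
for u,v in ((281,100),):
    for z in (.085,.0787):
        o=T[:3,3]; d=T[:3,:3]@np.array([(u-p["cx"])/p["fx"],-(v-p["cy"])/p["fy"],-1]); print("ray",z,(o+d*(z-o[2])/d[2]).round(4))
f=cv2.resize(p["frame"][50:150,231:331],(600,600),interpolation=cv2.INTER_CUBIC); cv2.imwrite("pics/c2.png",f)
E
```

```text
seat_top 0.81 [284.  79.] 5412 zt 0.042 hullfit [590.4  38.6] 29.6 enc [590.3  38.7] 30.0
backing_ring 0.62 [278. 300.] 10345 zt 0.1645 hullfit [662.9  11.5] 25.7 enc [663.2  11.6] 26.2
0.042 5405 [0.5608 0.0088 0.0396] [0.62   0.0683 0.0444] [0.5895 0.0389 0.0421]
0.08 507 [0.5809 0.029  0.0775] [0.6001 0.0483 0.0825] [0.5903 0.0387 0.0804]
0.085 434 [0.5832 0.0308 0.0825] [0.5974 0.0457 0.0875] [0.5903 0.0386 0.0846]
ray 0.085 [0.5906 0.0392 0.085 ]
ray 0.0787 [0.5906 0.0392 0.0787]
```

View pics/c2.png

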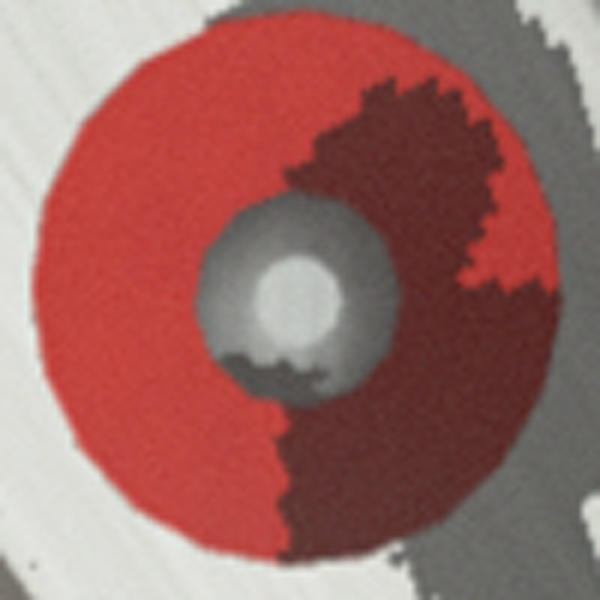

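The crop shows the post tip centred at about (298,300) in the crop, which is (281,100) in the frame, concentric with the seat. I'm aligning the ring over the post and lowering it to just above the tip.

>>> {"method": "step_arm", "body": {
  "rows": [0.65,0.03,0,0,1,0.65,0,0,0,1,0.65,0,0,0,1,0.63,0,0,0,1,0,0,0.4,0,1,0,0,0.5,0,1,0,0,0.5,0,1,0,0,0.3,0,1,0,0,0,0,1,0,0,0,0,1]
}}

```text
time_s: 7.75
tcp_pos: [0.5909, 0.038, 0.1078]
orientation: [0.174, 0.985, 0.0, 0.0]
force: [0.9, 0.1, -1.7]
width: 0.0496
grip_force: 62.4
```

```bash
python3 - <<'E'
from h import *
plan([.5904-.0007,.0387-.0006,.055]); p,T=wrist(["backing_ring"],"w3.png")
E
```

```text
t 7.75 tcp [0.5909 0.038  0.1078] zaxis [ 0.  0. -1.] tool shift mm [ 1.2 -0.4 52.8] rows units [ 0.04 -0.01  1.76] w 0.0496 F [ 0.9  0.1 -1.7]
backing_ring 0.79 [280. 299.] 10411 zt 0.1139 hullfit [591.3  38.4] 25.7 enc [591.3  38.2] 26.2
```

View pics/w3.png

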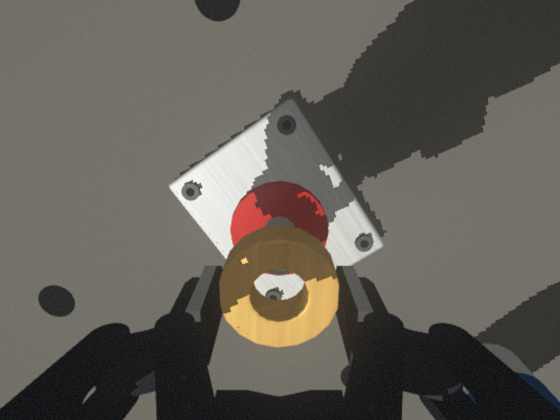

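The ring is about 1 mm off along tool x, and the post shows just above it at (281,225). I'm correcting that and threading it down.

>>> {"method": "step_arm", "body": {
  "rows": [0.03,0,0,0,1,0,0,0.2,0,1,0,0,0.2,0,1,0,0,0.2,0,1,0,0,0.2,0,1,0,0,0.2,0,1,0,0,0.2,0,1,0,0,0.2,0,1,0,0,0.2,0,1,0,0,0,0,1]
}}

```text
time_s: 9.1
tcp_pos: [0.5894, 0.0384, 0.059]
orientation: [0.174, 0.985, -0.0, -0.0]
force: [-0.1, 0.2, -1.5]
width: 0.0495
grip_force: 62.4
```

>>> {"method": "step_arm", "body": {
  "rows": [0,0,0.07,0,1,0,0,0.05,0,1,0,0,0.03,0,1,0,0,0,0,1]
}}

```text
time_s: 9.6
tcp_pos: [0.5897, 0.0384, 0.0551]
orientation: [0.174, 0.985, -0.0, -0.0]
force: [0.2, 0.7, -1.6]
width: 0.0498
grip_force: 62.4
```

>>> {"method": "step_arm", "body": {
  "rows": [0,0,0.04,0,1,0,0,0,0,1]
}}

```text
time_s: 9.85
tcp_pos: [0.5899, 0.0384, 0.0544]
orientation: [0.174, 0.985, 0.0, 0.0]
force: [-2.3, 0.2, 3.2]
width: 0.0493
grip_force: 62.8
```

Contact with the seat. Releasing and rising.

>>> {"method": "step_arm", "body": {
  "rows": [0,0,0,0,0,0,0,0,0,-1,0,0,0,0,-1,0,0,0,0,-1,0,0,-0.5,0,-1,0,0,-1,0,-1,0,0,-1,0,-1,0,0,-1,0,-1,0,0,0,0,-1]
}}

```text
time_s: 10.98
tcp_pos: [0.5915, 0.0385, 0.1627]
orientation: [0.174, 0.985, 0.001, 0.003]
force: [0.3, 0.9, -0.4]
width: 0.0855
grip_force: 0.0
```

```bash
python3 - <<'E'
from h import *
plan([.5803,.3588,.16]); wrist(["backing_ring"],"w4.png")
p=get_image("scene"); r=nets.silhouettes(p,"backing_ring")[0]; P=cloud(p,r["mask"]); print(r["confidence"],np.percentile(P,[2,50,98],axis=0).round(4))
E
```

```text
t 10.97 tcp [0.5915 0.0385 0.1627] zaxis [ 0.006  0.    -1.   ] tool shift mm [120.3 297.1   2.8] rows units [4.01 9.9  0.09] w 0.0855 F [ 0.3  0.9 -0.4]
backing_ring 0.68 [274. 196.] 3090 zt 0.0607 hullfit [590.2  38.6] 25.3 enc [590.2  38.6] 25.7
0.81 [[0.5651 0.0121 0.0403]
 [0.5952 0.028  0.0586]
 [0.6145 0.0602 0.0767]]
```

View pics/w4.png

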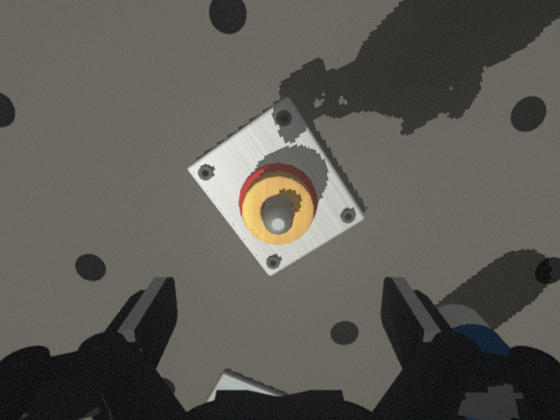

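The ring sits flat on the seat around the post at (279,208): top at 60.7 mm, centred. Going for the bushing.

>>> {"method": "step_arm", "body": {
  "rows": [0.4,0.99,0,0,-1,0.4,0.99,0,0,-1,0.4,0.99,0,0,-1,0.4,0.99,0,0,-1,0.4,0.99,0,0,-1,0.4,0.99,0,0,-1,0.4,0.99,0,0,-1,0.4,0.99,0,0,-1,0.4,0.99,0,0,-1,0.4,0.99,0,0,-1,0,0,0,0,-1,0,0,0,0,-1]
}}

```text
time_s: 12.68
tcp_pos: [0.5784, 0.358, 0.1578]
orientation: [0.174, 0.985, -0.001, -0.001]
force: [0.2, 0.7, -0.3]
width: 0.0854
grip_force: 0.0
```

```bash
python3 - <<'E'
from h import *
wrist(["bushing"]); plan([.5805,.3590,.018])
E
```

```text
bushing 0.62 [283. 210.] 2240 zt 0.0293 hullfit [580.9 360.1] 21.5 enc [580.8 360. ] 21.9
t 12.78 tcp [0.5788 0.3575 0.1585] zaxis [-0.001 -0.001 -1.   ] tool shift mm [ -1.2   2.1 140.5] rows units [-0.04  0.07  4.68] w 0.0855 F [ 0.2 -0.4 -0.2]
```

>>> {"method": "step_arm", "body": {
  "rows": [-0.04,0.09,0.8,0,-1,0,0,0.8,0,-1,0,0,0.8,0,-1,0,0,0.8,0,-1,0,0,0.8,0,-1,0,0,0.45,0,-1,0,0,0.2,0,-1,0,0,0,0,1,0,0,0,0,1,0,0,0,0,1,0,0,0,0,1,0,0,0,0,1],
  "squeeze": 70
}}

```text
time_s: 14.28
tcp_pos: [0.5817, 0.3612, 0.021]
orientation: [0.174, 0.985, 0.001, 0.001]
force: [-0.5, -0.6, 5.9]
width: 0.0414
grip_force: 71.4
```

>>> {"method": "step_arm", "body": {
  "rows": [0,0,-0.3,0,1,0,0,-0.8,0,1,0,0,-1,0,1,0,0,-1,0,1,0,0,-1,0,1,0,0,-0.7,0,1,0,0,0,0,1,0,0,0,0,1]
}}

```text
time_s: 15.28
tcp_pos: [0.5805, 0.3604, 0.1623]
orientation: [0.174, 0.985, -0.0, -0.001]
force: [-0.1, 0.8, -1.2]
width: 0.0409
grip_force: 71.0
```

```bash
python3 - <<'E'
from h import *
wrist(["bushing"]); plan([.662,.011,.17])
E
```

```text
bushing 0.72 [282. 289.] 8803 zt 0.1702 hullfit [580.5 360.7] 21.6 enc [580.5 360.8] 22.1
t 15.38 tcp [0.5803 0.3603 0.1617] zaxis [-0.002 -0.001 -1.   ] tool shift mm [-196.5 -300.1   -8. ] rows units [ -6.55 -10.    -0.27] w 0.041 F [-0.   0.  -1.1]
```

>>> {"method": "step_arm", "body": {
  "rows": [-0.4,-0.99,0,0,1,-0.4,-1,0,0,1,-0.4,-1,0,0,1,-0.4,-1,0,0,1,-0.4,-1,0,0,1,-0.4,-1,0,0,1,-0.4,-1,0,0,1,-0.4,-1,0,0,1,-0.4,-1,0,0,1,-0.4,-1,0,0,1,0,0,0,0,1,0,0,0,0,1]
}}

```text
time_s: 16.88
tcp_pos: [0.5905, 0.0382, 0.1627]
orientation: [0.174, 0.985, 0.0, -0.001]
force: [-0.5, 0.1, -1.4]
width: 0.0409
grip_force: 71.1
```

```bash
python3 - <<'E'
from h import *
wrist(["bushing"],h=arm.sense()["tcp_pos"][2]+.0085); plan([.5902,.0383,.110])
E
```

```text
bushing 0.86 [278. 289.] 8796 zt 0.1712 hullfit [590.5  38.4] 21.6 enc [590.7  38.7] 22.0
t 16.98 tcp [0.5907 0.0388 0.163 ] zaxis [-0.001  0.    -1.   ] tool shift mm [ 0.3 -0.6 53. ] rows units [ 0.01 -0.02  1.77] w 0.0406 F [ 0.3  1.2 -1.6]
```

>>> {"method": "step_arm", "body": {
  "rows": [0,0,0.4,0,1,0,0,0.5,0,1,0,0,0.4,0,1,0,0,0.2,0,1,0,0,0.2,0,1,0,0,0.2,0,1,0,0,0.2,0,1,0,0,0.2,0,1,0,0,0.2,0,1,0,0,0,0,1]
}}

```text
time_s: 18.23
tcp_pos: [0.5905, 0.038, 0.0878]
orientation: [0.174, 0.985, -0.0, -0.0]
force: [0.2, -1.1, -1.8]
width: 0.0407
grip_force: 71.1
```

>>> {"method": "step_arm", "body": {
  "rows": [0,0,0.1,0,1,0,0,0.1,0,1,0,0,0.1,0,1,0,0,0.1,0,1,0,0,0.1,0,1,0,0,0.1,0,1,0,0,0.1,0,1,0,0,0.1,0,1,0,0,0,0,1]
}}

```text
time_s: 19.35
tcp_pos: [0.591, 0.038, 0.0639]
orientation: [0.174, 0.985, 0.0, -0.0]
force: [0.1, 0.5, 0.1]
width: 0.0409
grip_force: 71.4
```

>>> {"method": "step_arm", "body": {
  "rows": [0,0,0.05,0,1,0,0,0.05,0,1,0,0,0.05,0,1,0,0,0,0,1]
}}

```text
time_s: 19.85
tcp_pos: [0.5911, 0.038, 0.0609]
orientation: [0.174, 0.985, 0.0, 0.0]
force: [-3.2, -0.4, 9.1]
width: 0.0412
grip_force: 72.4
```

>>> {"method": "step_arm", "body": {
  "rows": [0,0,0.08,0,1,0,0,0.05,0,1,0,0,0,0,1]
}}

```text
time_s: 20.23
tcp_pos: [0.5914, 0.0379, 0.0607]
orientation: [0.174, 0.985, 0.0, 0.002]
force: [-12.7, -0.3, 32.6]
width: 0.0413
grip_force: 74.8
```

The arm has stopped against a hard 33 N, so the seat is home. Easing off, releasing and rising.

>>> {"method": "step_arm", "body": {
  "rows": [0,0,-0.13,0,1,0,0,0,0,0.2,0,0,0,0,-1,0,0,0,0,-1,0,0,0,0,-1,0,0,-0.5,0,-1,0,0,-1,0,-1,0,0,-1,0,-1,0,0,-1,0,-1,0,0,-0.3,0,-1,0,0,0,0,-1,0,0,0,0,-1]
}}

```text
time_s: 21.72
tcp_pos: [0.5903, 0.038, 0.1726]
orientation: [0.174, 0.985, -0.0, -0.001]
force: [-0.7, -0.4, -0.4]
width: 0.0855
grip_force: 0.0
```

```bash
python3 - <<'E'
from h import *
plan([.59,.038,.16]); wrist(["bushing"],"w5.png",h=.068); wrist(["backing_ring"],h=.040); wrist(["seat_top"],h=.022)
p=get_image("scene"); f=cv2.resize(p["frame"][180:280,250:370],(720,600),interpolation=cv2.INTER_CUBIC); cv2.imwrite("pics/s5.png",f)
for n in ("bushing","backing_ring","seat_top"):
  for r in nets.silhouettes(p,n)[:1]: P=cloud(p,r["mask"]); print(n,r["confidence"],np.percentile(P,[2,50,80,98],axis=0)[:,2].round(4))
E
```

```text
t 21.73 tcp [0.5903 0.038  0.1726] zaxis [-0.002 -0.    -1.   ] tool shift mm [ 0.3 -0.1 12.6] rows units [ 0.01 -0.    0.42] w 0.0855 F [-0.7 -0.4 -0.4]
bushing 0.86 [277. 197.] 2311 zt 0.068 hullfit [591.1  38.3] 21.5 enc [591.1  38.2] 22.0
backing_ring 0.73 [280. 176.] 822 zt 0.04 hullfit [590.2  38.6] 25.4 enc [590.1  38.7] 25.9
seat_top 0.8 [287. 161.] 509 zt 0.022 hullfit [589.3  39. ] 28.7 enc [586.7  39.8] 28.6
bushing 0.77 [0.0425 0.0665 0.0688 0.0704]
backing_ring 0.51 [0.0245 0.0373 0.0403 0.0423]
seat_top 0.43 [0.0153 0.0217 0.0231 0.0248]
```

View pics/s5.png

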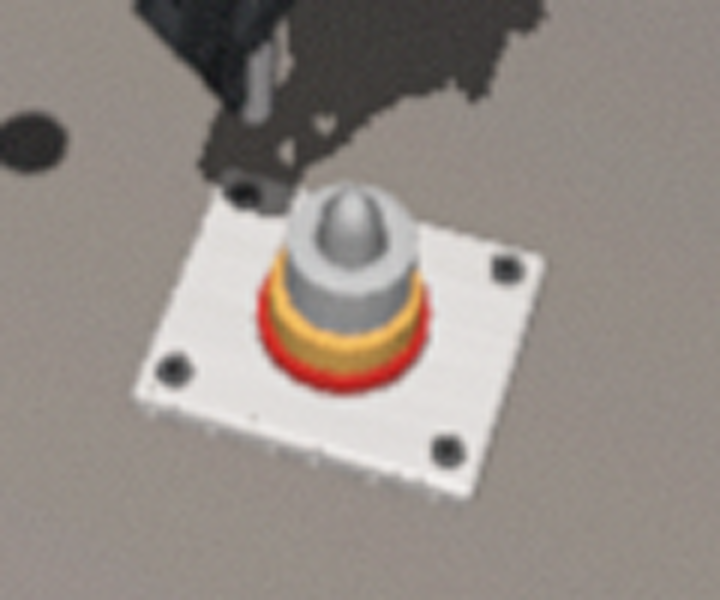

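The picture shows the bushing on the ring on the seat, with no gap under the seat. The heights of 68, 40 and 22 mm match the home position, and the gripper is clear. Handing in.

```bash
python3 -c "
from station import arm
print(arm.finish_job())"
```

```text
the job is handed in; nothing more can be done
None
```

I handed the job in at about 22 s: the brass ring and then the bushing are threaded on the post, the seat is pressed home, the gripper is clear, and the blue collar was never touched; the hand-in returned no verdict.

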